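Corner check of the crystal shop's portion scale

ROBOT

A 7-joint arm with a two-finger parallel gripper is mounted at the origin on the work surface. World frame = base frame: x ahead of the robot, y to its left, z up, the work surface at z = 0. Lengths are in m, angles in rad, forces in N, time in s.
With the tool pointing down it reaches from about 0.425 to 0.875 m from the base axis. Payload 8.4 kg.
Tool frame: the origin (TCP) lies midway between the tips of the shut fingers; the grasp point (between the pads) lies 19 mm behind it; z points along the fingers, y is the line along which they close (so a half turn about z gives the same grasp; the last joint's range is limited). The gripper opens to 85 mm and grips with 20 to 120 N. Pads are 22 mm wide; open, the fingers measure 114 mm over their backs; the gripper's body (76 mm by 85 mm) begins 54 mm behind the grasp point. The pads swing forward as they close: fully open they stand 13 mm farther back than shut.
Start: joints at [1.182, 0.333, 0.04, 1.465, -0.013, 1.343, -0.059], TCP at [0.186, -0.623, 0.231] pointing down, gripper open.
Joint ranges: [-2.58, 2.58], [-0.38, 2.09], [-1.3, 1.39], [0.25, 2.4], [-1.5, 4.64], [0.08, 2.09], [-2.65, 2.65]. Speed limits (rad/s): [2.22, 2.22, 2.79, 2.79, 3.14, 3.14, 3.14].

INTERFACE

Orientations are given as a unit quaternion [x, y, z, w].
In Python, from rig import readout, grab_frame, robot gives the robot as it stands.
- The arm moves only by the tool move_arm, never from a script. Its argument "motion" is one flat list of numbers, 7 for each row, row after row: the shift along the tool's x, y, z in cm, then the turn, a rotation vector about the tool's x, y, z in degrees, then the finger opening in cm, from 0 to 8.54. A call has 1 to 12 rows; each row is the pose to reach, as a shift and turn from the pose commanded when the call began, along the tool's axes at that moment; what a row does not reach only later rows make up. A row lasts 1/10 s, in which the tool goes at most 50 mm and 8.59 degrees, less where a joint would pass 70% of its speed; a pose out of reach is approached as far as the arm can. A call with a gripper value outside its range is refused whole. The fingers move at their own pace and stop on an object; "force" is the grip in N (left out, the last holds). Time passes only in rows, so rows that repeat a pose let the fingers close. It gives the time, the measured TCP pose, the force, the opening and the grip force at its end, in the units of the state.
- readout.get_state(): the state, without advancing time (a new reading comes with each control period).
- grab_frame(name): name is "scene" or "top" or "wrist"; returns a dict with "frame" (420x560x3 uint8, red, green, blue), "fx", "fy", "cx", "cy" (pixels), "rvec" (rotation vector, rad) and "tvec" (3), from world to camera coordinates, as OpenCV has them; the wrist camera has in their place "tool_from_camera" (4x4, takes a point from camera to tool coordinates, whose origin is the TCP and whose axes are the flange's). Camera axes: x right, y down, z forward; pixel columns grow to the right and rows downward; lengths in m; the calibration is good to about 2 mm. A picture is of the moment at which its call begins: read the wrist's pose just before it. There is no depth.
- robot.hand_in(): hands the job in; it is judged then, once.
The state is a dict: "time_s": time; "joint_pos": joint angles; "dq": joint speeds; "joint_torque": joint torques, N m; "position": TCP position; "orientation": TCP orientation; "contact_force": force on the tool from outside, world axes, zero at the start; "wrist_torque": the same for the moment, N m; "opening": finger opening in m; "grasp_force": force on a finger pad.
Only numpy, scipy, OpenCV 4.12 (cv2) and the standard library are available. Lean on these libraries where they do the work, as an engineer would, in place of code of your own. Each camera call takes 0.05 s, during which the arm holds its last target. There are 200 camera calls.

TASK

Check that the spring scale on the crystal shop's counter does not stick at its corners: with your fingertips press down on the left of the two rubber pads at the back of its platter (the dial is the front; left as seen from the robot) until the needle stands over the red mark, hold it steady there for about a second, then let go so that it springs back to zero, and do the same on the right back pad. Do not let the needle run well past the mark, and leave the scale and the things round it where they stand.

Things in the scene. Friction and masses are not known exactly. Their poses are not given: they have to be found in the camera images.
- scale: Mechanical portion scale, 3.2 kg, loose on rubber feet: pale grey housing 170 mm wide (y), from x = -85 to +150 mm, flat top at 143 mm, with a round white 140 mm dial on its sloping front (+x side; face leans back, its normal is 40 degrees above level). Origin on the counter under the middle of the platter; x points to the dial side (front), y to the left as seen from behind (from the robot), z up. Its yaw is within about 30 degrees of facing straight away from the robot.
- platter (a joint): How far the square steel platter (170 x 170 x 5 mm, top 193 mm above the counter at zero) is pressed straight down, in m: 0 unloaded, 0.036 at full scale (2 kg), stop at 0.040. It stays level wherever it is pressed. Spring 545 N/m from zero (1 kg = 18 mm = 9.8 N), damped; it springs back to 0 by itself.
- needle (a joint): Dial needle (black, 52 mm long), in rad clockwise from the zero tick as seen facing the dial; 0 at zero, which lies 120 degrees anticlockwise from the top of the dial. It turns 116.4 rad per m of platter travel (6.67 degrees per mm).
- mark (a joint): The red mark on the rim of the dial, a piece of arc 22 degrees wide: angle of its middle in rad, measured like the needle's (same zero and direction), so the needle stands at the middle of the mark when both values are equal. Set somewhere between 1.65 and 3.2; it does not move in a run.
- needle_tip (a point): Tip of the needle, 52 mm from the dial's centre.
- mark_point (a point): Where the needle's tip lies when it stands at the middle of the red mark. Its x axis points outward along the dial's radius, y clockwise along the rim (seen facing the dial).
- pad_left: Black rubber pad 44 x 44 mm on the left back corner of the platter (scale frame x = -58, y = +58 mm), rising 2 mm above the steel. Origin at its centre at the level of the steel top, axes as the scale's.
- pad_right: The same on the right back corner (scale frame x = -58, y = -58 mm). Two like pads lie on the two front corners beside the dial and are not used.
- pad_left_top (a point): Centre of the left back pad's upper face, 195 mm above the counter at zero; goes down with the platter.
- pad_right_top (a point): Centre of the right back pad's upper face, likewise.
- weight: Bystander: brass 500 g check weight with a knob, 38 mm across, 66 mm tall, loose beside the scale. Origin at the centre of its underside.
- point: Bystander: upright violet crystal point, 42 mm across, 115 mm tall, loose. Origin at the centre of its underside.
- stone_box: Bystander: clear open 60 x 60 x 50 mm box of pink tumbled stones, loose. Origin at the centre of its underside.
- bowl: Bystander: wooden bowl of green stones, 132 mm across, about 50 mm tall, loose. Origin at the centre of its underside.

How it is judged:
By the outcome, as a careful person would: the job done as asked, in the order asked, and still so for the second after the job is handed in, with the robot touching nothing.
It also fails if it takes over 69 s, if anything falls off the work surface, if the arm or the gripper's body presses on something with over 40 N, if the wrist force passes 120 N, or if a joint passes its speed limit or range.

## Working session

There is one attempt and no reset: what is moved stays moved. The work goes in short steps, Python scripts to look and compute and a tool call to move; the robot and the scene stay as the last step left them, time stands still between calls to the robot, and variables do not carry over. Pictures are saved under pics/ and viewed, at most 10 in all, crops included, and the job is handed in when it is done.

Besides the shell and the picture viewer there is one more tool, called after "Request:" as a command line: name --argument value ..., lists and objects as JSON in quotes. move_arm: Moves the arm, as the interface text tells. Its arguments: {"type":"object","properties":{"motion":{"type":"array"},"force":{"type":"number"}},"required":["motion"]}

```bash
mkdir -p pics
cat > h.py <<'E'
import numpy as np,cv2
from scipy.spatial.transform import Rotation as R
from rig import readout,grab_frame,robot
def cam(n):
    s=readout.get_state(); f=grab_frame(n)
    K=np.array([[f['fx'],0,f['cx']],[0,f['fy'],f['cy']],[0,0,1.]])
    if n=='wrist':
        T=np.eye(4);T[:3,:3]=R.from_quat(s['orientation']).as_matrix();T[:3,3]=s['position'];T=T@np.array(f['tool_from_camera'])
        Rc=T[:3,:3].T;t=-Rc@T[:3,3]
    else:
        Rc=R.from_rotvec(np.ravel(f['rvec'])).as_matrix();t=np.ravel(f['tvec'])
    return f['frame'],K,Rc,t
def save(n,im): cv2.imwrite('pics/'+n,im[...,::-1])
def ray(K,Rc,t,u,v):
    return -Rc.T@t, Rc.T@np.linalg.inv(K)@np.array([u,v,1.])
def onplane(K,Rc,t,u,v,z):
    c,d=ray(K,Rc,t,u,v); return c+d*(z-c[2])/d[2]
def proj(K,Rc,t,p):
    q=K@(Rc@np.asarray(p)+t); return q[:2]/q[2]
E
python3 - <<'E'
from h import *
a=cam('scene');b=cam('top')
save('a.png',np.hstack([a[0]])) ; save('b.png',b[0])
for c in(a,b): print(-c[2].T@c[3])
print(readout.get_state())
E
```

```text
[ 0.92773543 -0.43686484  0.66044219]
[0.42134957 0.00443936 1.05022889]
{'time_s': 0.1, 'joint_pos': array([ 1.18181828,  0.33383348,  0.03984246,  1.46614696, -0.0133647 ,
        1.34328561, -0.05851035]), 'dq': array([-0.00121257, -0.00161378, -0.00031453, -0.00169912,  0.00072968,
        0.00142476, -0.00165955]), 'joint_torque': array([ 4.40579111e-03, -6.60021043e+01,  1.37024302e+00, -4.06471324e+01,
        1.69866672e-02,  8.90099007e-03,  4.94798442e-06]), 'position': array([ 0.18560289, -0.62253038,  0.23053171]), 'orientation': array([ 9.89520849e-01,  1.44388345e-01, -1.59807246e-04, -6.85780167e-04]), 'contact_force': array([-0.58269217, -0.74666824, -0.15593383]), 'wrist_torque': array([ 0.05638734,  0.01149567, -0.05337945]), 'grasp_force': 0.0, 'opening': 0.08512696926431808}
```

View pics/a.png

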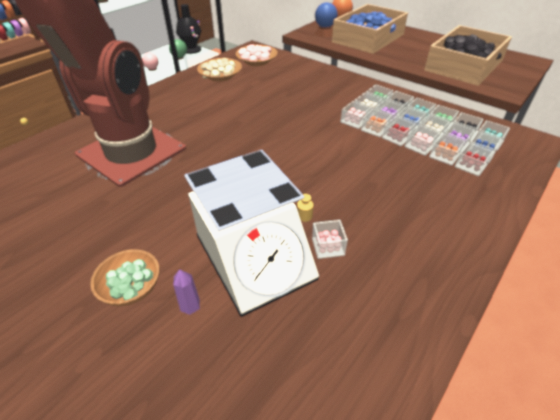

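View pics/b.png

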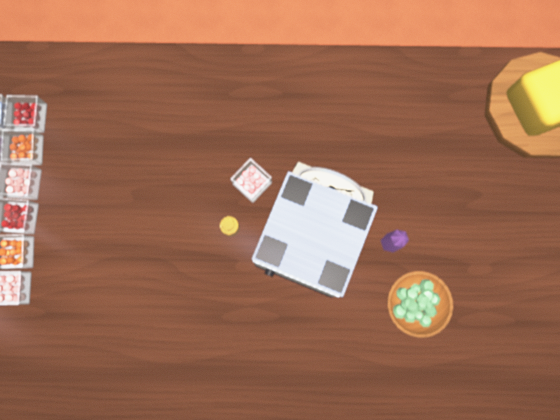

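The top view shows the platter at about (315,235) with four black pads at (296,190), (359,214), (271,251) and (334,276). The dial is at the top. The scene view shows the dial at (270,258) and the red mark at (254,235).

Run:
```python
from h import *
f,K,Rc,t=cam('top')
for (u,v) in [(315,135),(415,235)]: print(onplane(K,Rc,t,u,v,.193)-onplane(K,Rc,t,315,235,.193))
m=(f.max(2)<75).astype(np.uint8); m=(m&((f.max(2).astype(int)-f.min(2))<15)).astype(np.uint8)
m[:160]=0;m[310:]=0;m[:,:240]=0;m[:,385:]=0
n,l,s,c=cv2.connectedComponentsWithStats(m)
P=[]
for i in range(1,n):
    if s[i,4]>150:
        p=onplane(K,Rc,t,*c[i],.195);P.append(p);print(c[i],s[i],p.round(4))
# platter steel
g=((f.min(2)>130)&(f[...,2]>=f[...,0])).astype(np.uint8)
f,K,Rc,t=cam('scene')
m=(f.max(2)<75).astype(np.uint8)
m[:140]=0;m[230:]=0;m[:,:180]=0;m[:,305:]=0
n,l,s,c=cv2.connectedComponentsWithStats(m)
for i in range(1,n):
    if s[i,4]>80: print('scene',c[i],s[i],onplane(K,Rc,t,*c[i],.195).round(4))
```

```text
[0.18099826 0.00079707 0.        ]
[ 0.00276147 -0.17402889  0.        ]
scene [255.39534884 159.15697674] [245 153  22  13 172] [0.4921 0.0148 0.195 ]
scene [201.55555556 177.14009662] [191 170  23  15 207] [ 0.4501 -0.0928  0.195 ]
scene [283.98780488 192.41056911] [272 185  25  16 246] [ 0.6004 -0.0275  0.195 ]
scene [225.66339869 214.35620915] [213 205  27  20 306] [ 0.5581 -0.1353  0.195 ]
```

```bash
cat > dial.py <<'E'
from h import *
YAW=np.deg2rad(-21.4); C=np.array([.525,-.060,0])
X=np.array([np.cos(YAW),np.sin(YAW),0]);Y=np.array([-X[1],X[0],0]);Z=np.array([0,0,1.])
a=np.deg2rad(40);N=X*np.cos(a)+Z*np.sin(a);U=-X*np.sin(a)+Z*np.cos(a) # up on the dial
RT=np.cross(U,N)  # right, seen facing
def hit(cm,u,v,P0):
    c,d=ray(*cm[1:],u,v); return c+d*(N@(P0-c))/(N@d)
def ang(p,c):
    d=p-c; return np.arctan2(d@RT,d@U), np.hypot(d@RT,d@U)
E
python3 - <<'E'
from dial import *
b=cam('top')
for p in [(.4921,.0148,.195),(.4501,-.0928,.195),(.6004,-.0275,.195),(.5581,-.1353,.195)]: print('top px',proj(*b[1:],p).round(1))
cm=cam('scene');f=cm[0].astype(int)
red=((f[...,0]>150)&(f[...,1]<90)&(f[...,2]<90)).astype(np.uint8);red[:210]=0;red[300:]=0;red[:,:220]=0;red[:,310:]=0
n,l,s,c=cv2.connectedComponentsWithStats(red);i=1+s[1:,4].argmax();rc=c[i];print('red',rc,s[i])
print('N,RT',N,RT)
cr=cm[0][200:310,210:330]
save('d.png',cv2.resize(cr,None,fx=5,fy=5,interpolation=cv2.INTER_CUBIC))
E
```

```text
top px [272.9 250.8]
top px [335.1 276.3]
top px [297.9 189.9]
top px [359.3 214.6]
red [253.2962963  234.16666667] [249 230   9   9  54]
N,RT [ 0.71323013 -0.27951183  0.64278761] [0.36487678 0.93105582 0.        ]
```

View pics/d.png

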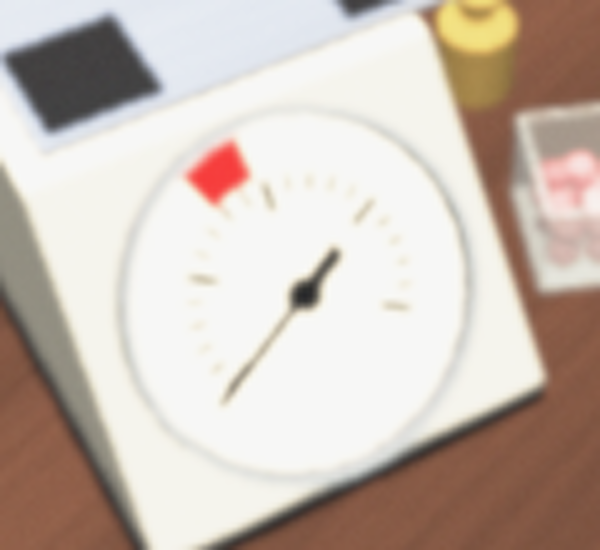

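```bash
cat >> dial.py <<'E'
from scipy.optimize import brentq
CU=(210+302.5/5,200+294.5/5)
def P0(cm):
    c,d=ray(*cm[1:],*CU); d/=np.linalg.norm(d)
    tip=(210+225/5-.4,200+402/5-.4)
    g=lambda s: ang(hit(cm,*tip,c+s*d),c+s*d)[1]-.052
    return c+brentq(g,.3,1.2)*d
def rel(cm,u,v,p0):
    A,r=ang(hit(cm,u,v,p0),p0); return np.rad2deg(A)+120,r
E
python3 - <<'E'
from dial import *
cm=cam('scene');p0=P0(cm);print(p0, (p0-C)@X,(p0-C)@Y)
for n,q in dict(tip=(225,402),t60=(203,280),t120=(269,196),t180=(366,210),t240=(397,306),mark=(219,172)).items():
    print(n,rel(cm,210+q[0]/5-.4,200+q[1]/5-.4,p0))
print(rel(cm,253.3,234.17,p0))
s=readout.get_state();M=R.from_quat(s['orientation']).as_matrix();print(M.round(3))
for p in [(.4921,.0148,.25),(.4501,-.0928,.25)]: print((M.T@(np.array(p)-s['position'])*100).round(2))
E
```

```text
[ 0.60705347 -0.0777611   0.0556718 ] 0.08287697666765749 0.013402827130779985
tip (np.float64(-0.09511800673007542), np.float64(0.05199999999999999))
t60 (np.float64(61.308242480525145), np.float64(0.04329073827307791))
t120 (np.float64(119.63691294037552), np.float64(0.04330929681262714))
t180 (np.float64(178.21035399380057), np.float64(0.04294201666346096))
t240 (np.float64(238.19025682553416), np.float64(0.040649180830650625))
mark (np.float64(104.65658472260583), np.float64(0.06207164713165437))
(np.float64(104.32502827937343), np.float64(0.06192340551182562))
[[ 0.958  0.286 -0.   ]
 [ 0.286 -0.958  0.   ]
 [-0.    -0.    -1.   ]]
[ 47.58 -52.34  -1.87]
[ 40.48 -43.23  -1.87]
```

Request:
move_arm --motion '[0,0,-5,0,0,0,0,4,-4.4,-5,0,0,0,0,8,-8.8,-5,0,0,0,0,12,-13.2,-5,0,0,0,0,15,-16.5,-5,0,0,0,0,18,-19.8,-5,0,0,0,0,21,-23.1,-5,0,0,0,0,24,-26.4,-5,0,0,0,0,27,-29.7,-5,0,0,0,0,30,-33,-5,0,0,0,0,33,-36.3,-5,0,0,0,0,36,-39.6,-5,0,0,0,0]' --force 40

```text
time_s: 1.55
position: [0.418, -0.1387, 0.2816]
orientation: [0.99, 0.144, 0.0, 0.0]
contact_force: [0.8, -0.4, -0.4]
opening: -0.0003
grasp_force: 0.0
```

Request:
move_arm --motion '[3,-3.3,0,0,0,0,0,6,-6.6,0,0,0,0,0,9,-9.9,0,0,0,0,0,11.6,-12.7,1,0,0,0,0,11.6,-12.7,3,0,0,0,0,11.6,-12.7,4.5,0,0,0,0,11.6,-12.7,5,0,0,0,0,11.6,-12.7,5,0,0,0,0,11.6,-12.7,5,0,0,0,0]'

```text
time_s: 2.45
position: [0.4927, 0.0141, 0.2321]
orientation: [0.99, 0.144, 0.0, 0.0]
contact_force: [-1.1, 0.1, 0.8]
opening: 0.0001
grasp_force: 0.0
```

Run:
```python
from h import *
f,K,Rc,t=cam('wrist');save('w.png',f)
s=readout.get_state();print(s['position'],s['contact_force'],s['time_s'])
m=(f.max(2)<75).astype(np.uint8)
n,l,st,c=cv2.connectedComponentsWithStats(m)
for i in range(1,n):
    if st[i,4]>300: print(c[i].round(1),st[i],onplane(K,Rc,t,*c[i],.195).round(4))
print(proj(K,Rc,t,s['position']))
save('s1.png',cam('scene')[0])
```

```text
[0.4928586  0.01412651 0.23228346] [ 0.6777705   0.12141296 -0.27802197] 2.5
[330.2  81. ] [247   6 142 186 444] [0.5865 0.0144 0.195 ]
[433.4  64.4] [ 390   18   81  103 2792] [ 0.6093 -0.0343  0.195 ]
[541.2 212.8] [ 503  161   57   97 2878] [ 0.5537 -0.1276  0.195 ]
[282.9 367.6] [    0   262   560   158 48452] [ 0.4057 -0.0135  0.195 ]
[279.58662887 268.63524663]
```

View pics/w.png

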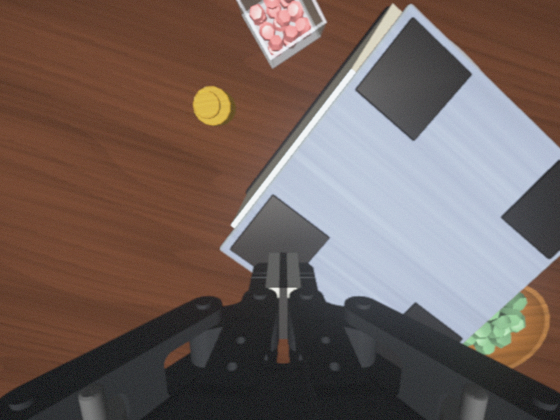

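View pics/s1.png

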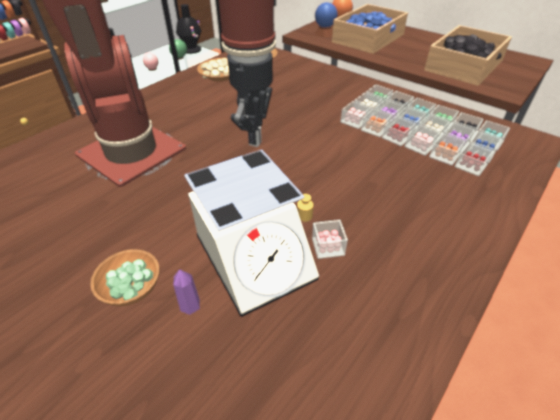

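The wrist view shows the left back pad with corners at (273,195), (329,238) and (231,240), so its centre is at about (280,239). The front-left pad's centre is at (414,79). The dial is unobstructed in the scene view.

Run:
```python
from h import *
f,K,Rc,t=cam('wrist');s=readout.get_state()
M=R.from_quat(s['orientation']).as_matrix()
p=onplane(K,Rc,t,280,239,.195);q=onplane(K,Rc,t,414,79,.195);print(p,q,np.linalg.norm(p-q),np.rad2deg(np.arctan2(*(q-p)[1::-1])))
print(M.T@(p-s['position'])*100)
```

```text
[0.49446592 0.01470727 0.195     ] [ 0.60014748 -0.02751523  0.195     ] 0.11380391707108181 -21.77797808092008
[ 0.16651678 -0.00607823  3.71765417]
```

Request:
move_arm --motion '[0.1,0,1.5,0,0,0,0,0.1,0,2.6,0,0,0,0,0.1,0,3,0,0,0,0,0.1,0,3.4,0,0,0,0,0.1,0,3.8,0,0,0,0,0.1,0,4.1,0,0,0,0,0.1,0,4.4,0,0,0,0,0.1,0,4.6,0,0,0,0,0.1,0,4.6,0,0,0,0,0.1,0,4.6,0,0,0,0]'

```text
time_s: 3.6
position: [0.4934, 0.0146, 0.1856]
orientation: [0.99, 0.144, 0.0, 0.0]
contact_force: [-2.5, -0.9, 5.7]
opening: -0.0
grasp_force: 2.5
```

```bash
cat > needle.py <<'E'
from dial import *
import sys
cm=cam('scene');p0=P0(cm);f=cm[0].astype(float)
g=cv2.GaussianBlur(f.mean(2).astype(np.float32),(0,0),.6)
# dark score along rays 15..36 mm minus nothing: needle is the dark line
A=np.arange(-10,250,1.);S=[]
for d in A:
    a=np.deg2rad(d-120);r=np.linspace(.016,.036,25)
    q=np.array([proj(*cm[1:],p0+x*(np.sin(a)*RT+np.cos(a)*U)) for x in r]).astype(np.float32)
    S.append(cv2.remap(g,q[:,0].copy(),q[:,1].copy(),1).mean())
S=np.array(S);w=np.clip(np.median(S)-S,0,None);i=w.argmax();j=slice(max(i-8,0),i+9)
print('needle',(A[j]*w[j]).sum()/w[j].sum(),'peak',A[i],w[i])
s=readout.get_state();print(s['position'].round(4),s['contact_force'].round(1),s['time_s'])
if len(sys.argv)>1:
    save(sys.argv[1],cv2.resize(cm[0][130:310,190:350],None,fx=3,fy=3,interpolation=cv2.INTER_CUBIC))
E
python3 needle.py
```

```text
needle 240.10739768616747 peak 240.0 38.95224
[0.4934 0.0146 0.1856] [-3.7 -0.2  5.2] 3.65
```

```bash
sed -i 's/linspace(.016,.036,25)/linspace(.023,.037,25)/' needle.py; python3 needle.py
```

```text
needle 65.1770664697575 peak 65.0 40.54149
[0.4934 0.0146 0.1856] [-2.   0.5  4.8] 3.7
```

Request:
move_arm --motion '[0,0,0.15,0,0,0,0,0,0,0.3,0,0,0,0,0,0,0.45,0,0,0,0,0,0,0.55,0,0,0,0,0,0,0.6,0,0,0,0,0,0,0.6,0,0,0,0]'

```text
time_s: 4.3
position: [0.4934, 0.0147, 0.1799]
orientation: [0.99, 0.144, 0.0, 0.0]
contact_force: [-4.4, 0.1, 8.6]
opening: -0.0003
grasp_force: 4.1
```

```bash
python3 needle.py n1.png
```

```text
needle 102.89661331886751 peak 103.0 38.233994
[0.4934 0.0147 0.1799] [-4.3 -0.   8. ] 4.35
```

View pics/n1.png

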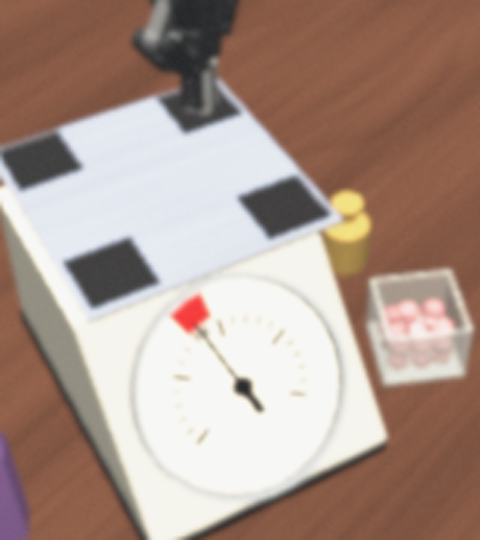

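The fingers are on the left back pad, and the needle, running from (242,386) to (200,330), points at the red mark at (191,314). I'll hold it there, then let go.

Request:
move_arm --motion '[0,0,0.02,0,0,0,0,0,0,0.02,0,0,0,0,0,0,0.02,0,0,0,0,0,0,0.02,0,0,0,0,0,0,0.02,0,0,0,0,0,0,0.02,0,0,0,0,0,0,0.02,0,0,0,0,0,0,0.02,0,0,0,0,0,0,0.02,0,0,0,0,0,0,0.02,0,0,0,0,0,0,0.02,0,0,0,0,0,0,0.02,0,0,0,0]'

```text
time_s: 5.55
position: [0.4934, 0.0147, 0.1797]
orientation: [0.99, 0.144, 0.0, 0.0]
contact_force: [-5.2, -0.2, 8.3]
opening: 0.0001
grasp_force: 4.1
```

```bash
python3 needle.py
```

```text
needle 103.76603552392284 peak 104.0 37.37918
[0.4934 0.0147 0.1798] [-4.3 -0.2  8.2] 5.6
```

Request:
move_arm --motion '[0,0,-0.4,0,0,0,0,0,0,-0.8,0,0,0,0,0,0,-1.2,0,0,0,0,0,0,-1.6,0,0,0,0,0,0,-2.2,0,0,0,0,0,0,-3.2,0,0,0,0,0,0,-4.2,0,0,0,0,0,0,-5,0,0,0,0,0,0,-5,0,0,0,0,0,0,-5,0,0,0,0]'

```text
time_s: 6.6
position: [0.4935, 0.0146, 0.2292]
orientation: [0.99, 0.144, 0.0, 0.0]
contact_force: [0.1, -0.1, -0.6]
opening: 0.0002
grasp_force: 0.0
```

```bash
python3 needle.py
python3 - <<'E'
from h import *
f,K,Rc,t=cam('scene');s=readout.get_state()
m=(f.max(2)<75).astype(np.uint8)
m[:140]=0;m[230:]=0;m[:,:180]=0;m[:,305:]=0
n,l,st,c=cv2.connectedComponentsWithStats(m)
for i in range(1,n):
    if st[i,4]>80: print(c[i].round(1),st[i],onplane(K,Rc,t,*c[i],.195).round(4))
M=R.from_quat(s['orientation']).as_matrix()
print(M.T@(np.array([.4515,-.0928,.195])-s['position'])*100)
E
```

```text
needle 3.089398865422094 peak 3.0 43.002106
[0.4933 0.0145 0.2289] [0.1 0.1 0. ] 6.65
[255.5 159.3] [245 153  22  13 167] [0.4926 0.0146 0.195 ]
[201.5 177.2] [191 170  23  15 213] [ 0.4503 -0.0931  0.195 ]
[283.9 192.5] [272 185  25  17 248] [ 0.6005 -0.0278  0.195 ]
[225.7 214.4] [213 205  26  20 305] [ 0.5582 -0.1353  0.195 ]
[-7.05851508  9.10095834  3.3763064 ]
```

Request:
move_arm --motion '[-2.4,3,0,0,0,0,0,-4.8,6,0,0,0,0,0,-7.1,9.1,0,0,0,0,0,-7.1,9.1,0.8,0,0,0,0,-7.1,9.1,1.8,0,0,0,0,-7.1,9.1,2.4,0,0,0,0,-7.1,9.1,2.4,0,0,0,0,-7.1,9.1,2.4,0,0,0,0]'

```text
time_s: 7.5
position: [0.4516, -0.0919, 0.205]
orientation: [0.989, 0.145, -0.0, -0.0]
contact_force: [0.0, 0.9, 0.4]
opening: 0.0001
grasp_force: 0.0
```

```bash
python3 needle.py n2.png
```

```text
needle 3.1000759413473076 peak 3.0 42.25827
[ 0.4517 -0.0921  0.2052] [ 0.4 -0.4  0.4] 7.55
```

View pics/n2.png

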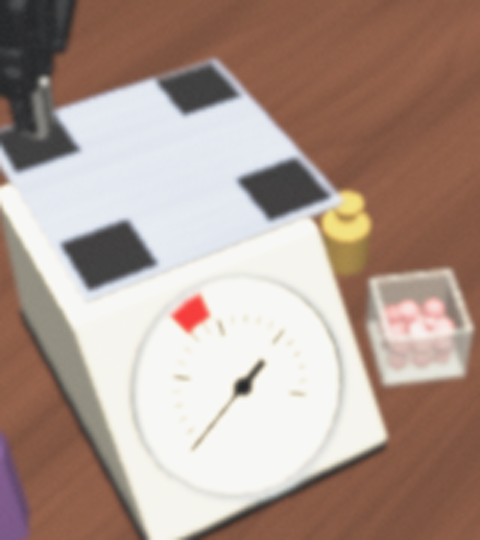

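The needle is back at its zero tick, tip at (193,449), so the detector reads about 3° high there. The fingers stand over the right back pad at about (40,140).

Request:
move_arm --motion '[0,0,0.5,0,0,0,0,0,0,0.9,0,0,0,0,0,0,1.2,0,0,0,0,0,0,1.5,0,0,0,0,0,0,1.8,0,0,0,0,0,0,2.1,0,0,0,0,0,0,2.3,0,0,0,0,0,0,2.45,0,0,0,0,0,0,2.55,0,0,0,0,0,0,2.55,0,0,0,0]'

```text
time_s: 8.55
position: [0.4514, -0.0928, 0.18]
orientation: [0.99, 0.144, 0.0, 0.0]
contact_force: [-2.6, 0.7, 7.7]
opening: -0.0002
grasp_force: 4.0
```

```bash
python3 needle.py
```

```text
needle 101.98744766661657 peak 102.0 37.79512
[ 0.4514 -0.0928  0.18  ] [-2.7  1.3  8. ] 8.6
```

Request:
move_arm --motion '[0,0,0.05,0,0,0,0,0,0,0.05,0,0,0,0,0,0,0.05,0,0,0,0,0,0,0.05,0,0,0,0,0,0,0.05,0,0,0,0,0,0,0.05,0,0,0,0,0,0,0.05,0,0,0,0,0,0,0.05,0,0,0,0,0,0,0.05,0,0,0,0,0,0,0.05,0,0,0,0,0,0,0.05,0,0,0,0,0,0,0.05,0,0,0,0]'

```text
time_s: 9.8
position: [0.4514, -0.0928, 0.1796]
orientation: [0.99, 0.144, 0.0, 0.0]
contact_force: [-3.4, 1.7, 7.0]
opening: 0.0001
grasp_force: 4.1
```

```bash
python3 needle.py n3.png
```

```text
needle 104.38594373701252 peak 104.0 35.953583
[ 0.4514 -0.0928  0.1796] [-2.8  1.3  8.2] 9.85
```

View pics/n3.png

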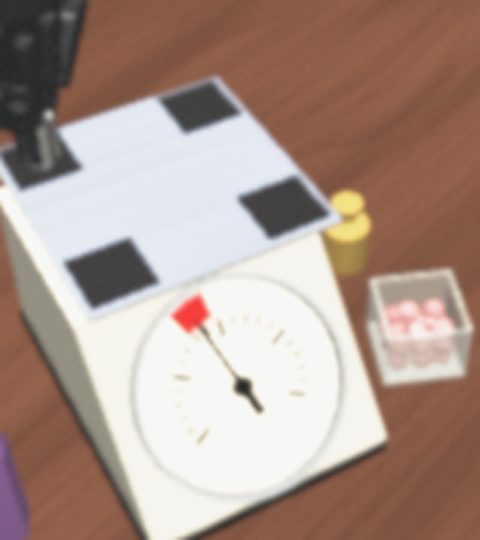

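Request:
move_arm --motion '[0,0,-0.4,0,0,0,0,0,0,-0.8,0,0,0,0,0,0,-1.2,0,0,0,0,0,0,-1.6,0,0,0,0,0,0,-2.2,0,0,0,0,0,0,-3.2,0,0,0,0,0,0,-4.2,0,0,0,0,0,0,-6,0,0,0,0,0,0,-8,0,0,0,0,0,0,-8,0,0,0,0,0,0,-8,0,0,0,0]'

```text
time_s: 10.95
position: [0.4516, -0.0929, 0.2596]
orientation: [0.99, 0.144, 0.0, 0.0]
contact_force: [0.3, 0.0, -0.6]
opening: 0.0002
grasp_force: 0.0
```

```bash
python3 needle.py
python3 - <<'E'
from h import *
save('e.png',cam('scene')[0])
E
```

```text
needle 3.1020153114380227 peak 3.0 42.226532
[ 0.4512 -0.0929  0.259 ] [0.1 0.2 0.1] 11.0
```

View pics/e.png

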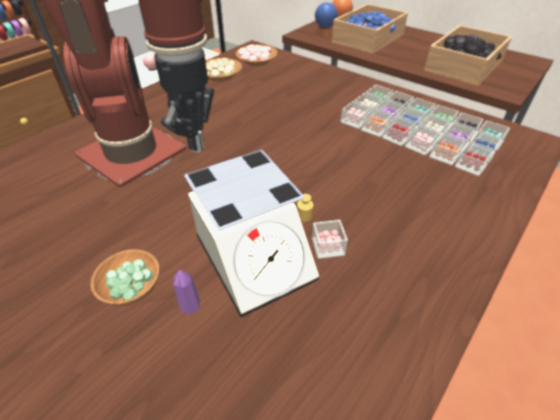

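With the right pad pressed, the needle stood on the mark. In the last picture it is back at zero, everything is where it stood, and the arm is clear.

```bash
python3 -c "
from rig import robot
print(robot.hand_in())"
```

```text
the job is handed in; nothing more can be done
None
```

I pressed the left back pad and then the right to the red mark, held each for over a second and let go; the needle sprang back to zero both times, nothing was moved, and the job is handed in.

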